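# Find the hidden catch that opens the cell tester's battery tray

### The arm

A 7-joint arm with a two-finger parallel gripper is mounted at the origin on a cart in front of the work surface, level with it; the furniture and walls round the work are solid. World frame = base frame: x ahead of the robot, y to its left, z up, the work surface at z = 0. Lengths are in m, angles in rad, forces in N, time in s.
With the tool pointing down it reaches from about 0.425 to 0.925 m from the base axis. Payload 6.8 kg.
Tool frame: the origin (TCP) lies on the centre line of the jaws, within the pads' length; the fingertips stand manip.tip_reach ahead of it and the grasp point (between the pads) lies 8 mm behind it (manip.tip_reach is the distance from the TCP to the fingertips, in m); z points along the fingers, y is the line along which they close (so a half turn about z gives the same grasp; the last joint's range is limited). The gripper opens to 85 mm and grips with 20 to 120 N. Pads are 22 mm wide; open, the fingers measure 114 mm over their backs; the gripper's body (76 mm by 85 mm) begins 54 mm behind the grasp point. The pads swing forward as they close: fully open they stand 13 mm farther back than shut.
Start: joints at [1.037, 0.477, 0.022, 1.555, -0.011, 1.109, -0.083], TCP at [0.279, -0.615, 0.242] pointing down, gripper open.
Joint ranges: [-2.96, 2.96], [-0.34, 2.1], [-1.41, 1.46], [0.24, 2.44], [-1.37, 4.51], [0.17, 1.92], [-2.96, 2.96]. Speed limits (rad/s): [2.39, 2.39, 3.14, 3.14, 3.14, 3.14, 3.14].

### API

Orientations are given as a 3x3 rotation matrix whose columns are the frame's x, y, z axes.
In Python, from plant import telemetry, imaging, ticket, manip gives the robot as it stands.
- The arm moves only by the tool step_arm, never from a script. Its argument "rows" is a list of rows, each an object of numbers: "tx", "ty", "tz": the shift along the tool's x, y, z each as a share of 200 mm, from -1 to 1; "rx", "ry", "rz": the turn, a rotation vector about the tool's x, y, z each as a share of 45 degrees, from -1 to 1; "jaw": the gripper's target within -1 to 1 (shut at 1, half-way at 0, fully open at -1). In form: [{"tx": .., "ty": .., "tz": .., "rx": .., "ry": .., "rz": .., "jaw": ..}, ...]. A call has 1 to 12 rows; each row shifts and turns the commanded pose from where the row before left it, along the tool's axes as they then stand; what a row does not reach is not made up. A row lasts 1/8 s, in which the tool goes at most 62.5 mm and 10.7 degrees, less where a joint would pass 70% of its speed; a pose out of reach is approached as far as the arm can. A call with a number of a shift or a turn outside -1 to 1 is refused whole. A call with a gripper value outside its range is refused whole. The fingers move at their own pace and stop on an object; "squeeze" is the grip in N (left out, the last holds). Time passes only in rows, so rows that do not move let the fingers close. It gives the time, the measured TCP pose, the force, the opening and the grip force at its end, in the units of the state.
- telemetry.sense(): the state, without advancing time (a new reading comes with each control period).
- imaging.read_camera(name): name is "side" or "top" or "wrist"; returns (picture, depth): 400x640x3 uint8, red, green, blue; 400x640 float32, m along the optical axis (not along the pixel's ray), 0 where there is no reading.
- imaging.camera_params(name): a dict with "fx", "fy", "cx", "cy" (pixels), "k1" (the pictures are not rectified: a ray, as slopes to the right and down, at radius r is drawn at 1 + k1 r^2 times it, then the intrinsics apply), "cam_to_world" (4x4, takes a point from camera to world coordinates); the wrist camera has in their place "mount" (4x4, takes a point from camera to tool coordinates, whose origin is the TCP and whose axes are the flange's). Camera axes: x right, y down, z forward; pixel columns grow to the right and rows downward; lengths in m; the calibration is good to about 2 mm. A picture is of the moment at which its call begins: read the wrist's pose just before it. camera_params takes no time and is no camera call.
- ticket.hand_in(): hands the job in; it is judged then, once.
The state is a dict: "t": time; "joint_pos": joint angles; "joint_velocities": joint speeds; "effort": joint torques, N m; "tcp_pos": TCP position; "ee_rot": TCP orientation; "ft_force": force on the tool from outside, world axes, zero at the start; "torque": the same for the moment, N m; "grip_width": finger opening in m; "finger_force": force on a finger pad.
Only numpy, scipy, OpenCV 4.12 (cv2) and the standard library are available. Lean on these libraries where they do the work, as an engineer would, in place of code of your own. Each camera call takes 0.05 s, during which the arm holds its last target. There are 200 camera calls.

### The job

The battery tray of the grey cell tester is held by a hidden catch: one of the four identical square covers set nearly flush in the tester's top is a spring button, the other three are blanks that hardly yield. Feel across the covers gently with the tip of the closed fingers until you find the one that gives, press it in so that the black tray springs out of the front, then let the button come back up and move clear. Do not touch the tray, and do not move or pick up any of the things lying about.

Things in the scene. Friction and masses are not known exactly. Their poses are not given: they have to be found in the camera images.
- tester: grey bench-top cell tester, 130 (x) x 274 (y) x 60 mm high, fixed to the worktop; origin at the centre of its underside, z up, front face (with the black tray) looking along its own -x. Its flat top lies 60 mm above the origin and has a row of four square covers along y, with a flat black display strip behind them. Overhead, a gantry crossbar spans the bench at world x = 0.58 m, 0.55 to 0.63 m up
- cover_row (a point): middle of the row of covers, level with their faces, at (-12, 0, 58.5) mm in the tester's frame, same axes. Covers are centred at y = -93, -31, +31, +93 mm from here; each is 50 x 50 mm in a 52 x 52 mm window, face 1.5 mm below the top. One is the button, which one changes; only pressing tells. Blanks sit on hard rubber: 1 mm per 10 N. To fit in, close the fingers and turn them square to the tester
- release (a joint): the release button (the one cover that gives): 0 = at rest, grows as it is pressed straight down, in m; end stop at 0.006. It sets the tray free at about 0.0035 and springs back up when let go. It takes about 1 N to start it, 3 to 4 N to free the tray and about 4 N to reach the stop
- battery_tray (a joint): the black battery tray in the tester's front, carrying four green cells: 0 = shut, grows to 0.035 m = fully out, sliding along the tester's -x. While latched it reads about 0; once freed, its own spring drives it fully out in about half a second and keeps it there
- fuse_box: small yellow and white carton of fuses, 58 x 75 x 30 mm, loose, lying left (+y) of the tester; origin at the centre of its underside. To be left alone
- nozzle_3: pink ceramic nozzle, 26 mm across, 32 mm high, standing loose behind and left of the tester; origin at the centre of its underside, z up. To be left alone
- pliers: pliers with red handles, 153 x 50 x 13 mm, lying loose right (-y) of the tester, about along its x; origin at the centre of the underside. To be left alone
- lens_case_2: square blue lens case, 50 x 50 x 15 mm, lying loose behind and right of the tester; origin at the centre of its underside. To be left alone

How it is judged:
By the outcome, as a careful person would: the job done as asked, in the order asked, and still so for the second after the job is handed in, with the robot touching nothing.
It also fails if it takes over 48 s, if anything falls off the work surface, if the arm or the gripper's body presses on something with over 40 N, if the wrist force passes 120 N, or if a joint passes its speed limit or range.

## Working session

There is one attempt and no reset: what is moved stays moved. The work goes in short steps, Python scripts to look and compute and a tool call to move; the robot and the scene stay as the last step left them, time stands still between calls to the robot, and variables do not carry over. Pictures are saved under pics/ and viewed, at most 10 in all, crops included, and the job is handed in when it is done.

Besides the shell and the picture viewer there is one more tool, called after ">>>" by a JSON object that holds its "method" and its "body". step_arm: Moves the arm, as the interface text tells. Shift numbers are shares of 200 mm and turn numbers shares of 45 degrees, none past 1 either way. Its arguments: {"type":"object","properties":{"rows":{"type":"array","items":{"type":"object","properties":{"tx":{"type":"number"},"ty":{"type":"number"},"tz":{"type":"number"},"rx":{"type":"number"},"ry":{"type":"number"},"rz":{"type":"number"},"jaw":{"type":"number"}}}},"squeeze":{"type":"number"}},"required":["rows"]}

```bash
mkdir -p pics; ls; python3 - <<'E'
from plant import telemetry, imaging, manip
import cv2, numpy as np
s=telemetry.sense(); print(s['t'],s['tcp_pos'],np.round(s['ee_rot'],3).tolist(),s['ft_force'],s['grip_width'],manip.tip_reach)
for n in('top','side'):
    p,d=imaging.read_camera(n); c=imaging.camera_params(n)
    np.savez(f'pics/{n}.npz',p=p,d=d); print(n,{k:np.round(v,3).tolist() for k,v in c.items()})
    cv2.imwrite(f'pics/{n}1.png',p[...,::-1])
E
```

```text
pics
0.0 [ 0.27851236 -0.61421341  0.24129915] [[0.911, 0.413, -0.001], [0.413, -0.911, 0.002], [-0.0, -0.002, -1.0]] [ 0.63178662  0.77534069 -0.15521304] 0.08491764984028462 0.011
top {'fx': 403.259, 'fy': 403.259, 'cx': 319.639, 'cy': 202.077, 'k1': -0.015, 'cam_to_world': [[-0.017, -0.987, 0.162, 0.366], [-1.0, 0.014, -0.021, 0.055], [0.019, -0.162, -0.987, 1.031], [0.0, 0.0, 0.0, 1.0]]}
side {'fx': 420.681, 'fy': 420.681, 'cx': 321.459, 'cy': 196.91, 'k1': -0.047, 'cam_to_world': [[-0.997, -0.047, 0.055, 0.476], [-0.07, 0.454, -0.888, 0.953], [0.017, -0.89, -0.456, 0.533], [0.0, 0.0, 0.0, 1.0]]}
```

View pics/top1.png

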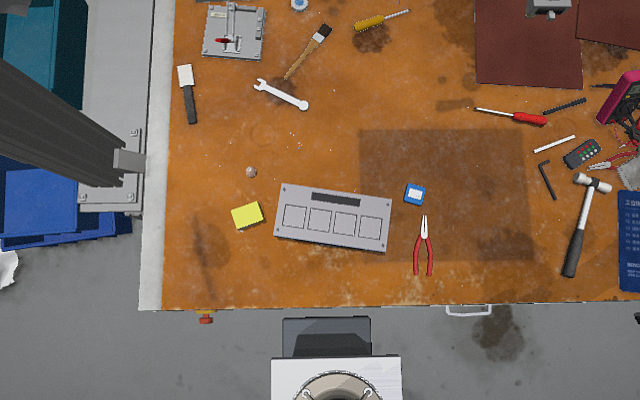

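View pics/side1.png

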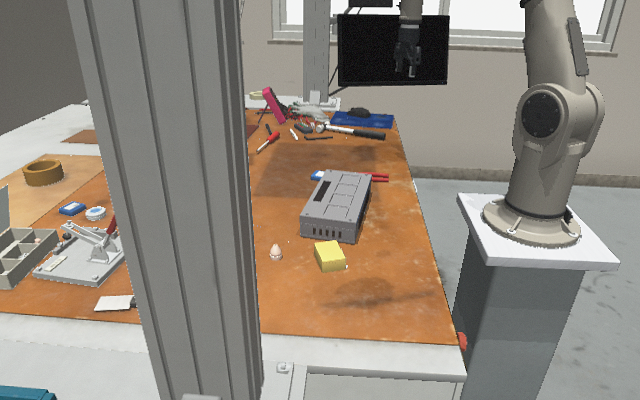

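The top view shows the grey tester centred near (333,218), with four covers at about (294,217), (320,220), (345,224) and (370,228). The display strip is behind them at (336,199), on the far side, so the front faces the robot. The fuse box is at (247,215), the pliers at (423,245), the lens case at (414,194) and the nozzle at (250,171). The side view agrees.

```bash
cat > h.py <<'E'
import numpy as np, cv2
def rays(c,uv):
    K=np.array([[c['fx'],0,c['cx']],[0,c['fy'],c['cy']],[0,0,1.]])
    x=cv2.undistortPoints(np.float64(uv).reshape(-1,1,2),K,np.array([c['k1'],0,0,0.]))[:,0]
    return np.c_[x,np.ones(len(x))]
def world(c,T,uv,z=None,depth=None):
    r=rays(c,uv)
    if depth is not None: return r*depth[:,None]@T[:3,:3].T+T[:3,3]
    r=r@T[:3,:3].T
    return T[:3,3]+r*((z-T[2,3])/r[:,2])[:,None]
E
python3 - <<'E'
from h import *
from plant import imaging
c=imaging.camera_params('top');T=np.array(c['cam_to_world'])
f=np.load('pics/top.npz');d=f['d']
v,u=np.mgrid[150:290,220:450];v=v.ravel();u=u.ravel()
W=world(c,T,np.c_[u,v],depth=d[v,u])
m=(W[:,2]>.05)&(W[:,2]<.07)
print(m.sum(),np.median(W[m,2]))
img=np.zeros(d.shape,np.uint8);img[v[m],u[m]]=255
cn=max(cv2.findContours(img,0,1)[0],key=cv2.contourArea)[:,0]
P=world(c,T,cn,z=.06)[:,:2]
print('rect',cv2.minAreaRect(np.float32(P*1000)))
print('covers',world(c,T,[[294,217],[320,220],[345,224],[370,228],[336,199]],z=.0585).round(3).tolist())
w=imaging.camera_params('wrist');print({k:np.round(x,3).tolist() for k,x in w.items()})
E
```

```text
5976 0.05988158110880176
rect ((487.7320251464844, 3.27581787109375), (274.04217529296875, 131.0602569580078), 80.6651840209961)
covers [[0.49, 0.097, 0.058], [0.482, 0.034, 0.058], [0.471, -0.026, 0.058], [0.46, -0.087, 0.058], [0.533, -0.006, 0.058]]
{'fx': 288.484, 'fy': 288.484, 'cx': 320.247, 'cy': 201.228, 'k1': 0.009, 'mount': [[0.0, -0.949, -0.316, 0.082], [1.0, 0.0, -0.0, 0.0], [0.0, -0.316, 0.949, -0.131], [0.0, 0.0, 0.0, 1.0]]}
```

>>> {"method": "step_arm", "body": {"rows": [{"tx": 0.178, "ty": -0.2, "tz": 0.017, "jaw": 1}, {"tx": 0.178, "ty": -0.2, "tz": 0.017, "jaw": 1}, {"tx": 0.178, "ty": -0.2, "tz": 0.017, "jaw": 1}, {"tx": 0.178, "ty": -0.2, "tz": 0.017, "jaw": 1}, {"tx": 0.178, "ty": -0.2, "tz": 0.017, "jaw": 1}, {"tx": 0.178, "ty": -0.2, "tz": 0.017, "jaw": 1}, {"tx": 0.178, "ty": -0.2, "tz": 0.017, "jaw": 1}, {"tx": 0.178, "ty": -0.2, "tz": 0.017, "jaw": 1}, {"tx": 0.178, "ty": -0.2, "tz": 0.017, "jaw": 1}, {"tx": 0.178, "ty": -0.2, "tz": 0.017, "jaw": 1}, {"tx": 0.178, "ty": -0.2, "tz": 0.017, "jaw": 1}, {"tx": 0.178, "ty": -0.2, "tz": 0.017, "jaw": 1}], "squeeze": 20}}

```text
invalid input
```

>>> {"method": "step_arm", "body": {"rows": [{"rz": 0.187, "jaw": 1}, {"rz": 0.187, "jaw": 1}, {"rz": 0.187, "jaw": 1}, {"rz": 0.187, "jaw": 1}, {"jaw": 1}, {"jaw": 1}]}}

```text
invalid input
```

```bash
cat > st.py <<'E'
from plant import telemetry
import numpy as np
s=telemetry.sense();R=np.array(s['ee_rot']);print(s['t'],np.round(s['tcp_pos'],4),R.round(3).tolist(),np.round(s['ft_force'],2),np.round(s['torque'],2),round(s['grip_width'],4),np.round(s['joint_pos'],2))
E
python3 st.py; python3 - <<'E'
from h import *
from plant import telemetry,imaging
s=telemetry.sense();p,d=imaging.read_camera('wrist')
np.savez('pics/w.npz',p=p,d=d,R=s['ee_rot'],t=s['tcp_pos']);cv2.imwrite('pics/w1.png',p[...,::-1])
E
```

```text
0.1 [ 0.2786 -0.6143  0.2414] [[0.911, 0.413, -0.001], [0.413, -0.911, 0.001], [-0.0, -0.002, -1.0]] [-0.06 -0.42 -0.17] [ 0.   -0.01 -0.02] 0.0849 [ 1.04  0.48  0.02  1.56 -0.01  1.11 -0.08]
```

View pics/w1.png

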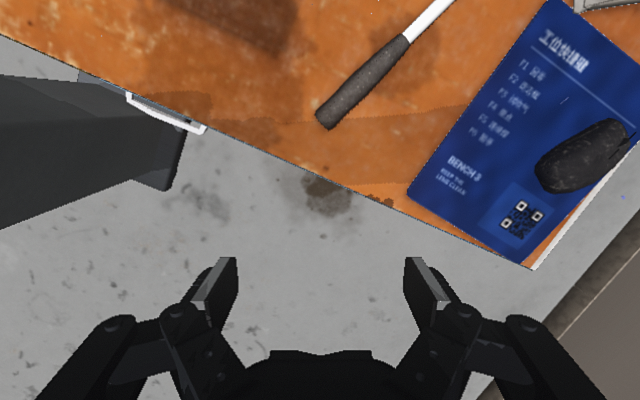

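The arm hasn't moved: this wrist picture still shows the open jaws at (225,280) and (420,280), over the bench edge. Both calls were refused, so I'll write every field in each row.

>>> {"method": "step_arm", "body": {"rows": [{"tx": 0.178, "ty": -0.2, "tz": 0.017, "rx": 0, "ry": 0, "rz": 0, "jaw": 1}], "squeeze": 20}}

```text
t: 0.28
tcp_pos: [0.2923, -0.5661, 0.2383]
ee_rot: [[0.913, 0.408, -0.001], [0.408, -0.913, -0.002], [-0.002, 0.001, -1.0]]
ft_force: [1.2, 1.0, 0.5]
grip_width: 0.0697
finger_force: 0.0
```

>>> {"method": "step_arm", "body": {"rows": [{"tx": 0.178, "ty": -0.2, "tz": 0.017, "rx": 0, "ry": 0, "rz": 0, "jaw": 1}, {"tx": 0.178, "ty": -0.2, "tz": 0.017, "rx": 0, "ry": 0, "rz": 0, "jaw": 1}, {"tx": 0.178, "ty": -0.2, "tz": 0.017, "rx": 0, "ry": 0, "rz": 0, "jaw": 1}, {"tx": 0.178, "ty": -0.2, "tz": 0.017, "rx": 0, "ry": 0, "rz": 0, "jaw": 1}, {"tx": 0.178, "ty": -0.2, "tz": 0.017, "rx": 0, "ry": 0, "rz": 0, "jaw": 1}, {"tx": 0.178, "ty": -0.2, "tz": 0.017, "rx": 0, "ry": 0, "rz": 0, "jaw": 1}, {"tx": 0.178, "ty": -0.2, "tz": 0.017, "rx": 0, "ry": 0, "rz": 0, "jaw": 1}, {"tx": 0.178, "ty": -0.2, "tz": 0.017, "rx": 0, "ry": 0, "rz": 0, "jaw": 1}, {"tx": 0.178, "ty": -0.2, "tz": 0.017, "rx": 0, "ry": 0, "rz": 0, "jaw": 1}, {"tx": 0.178, "ty": -0.2, "tz": 0.017, "rx": 0, "ry": 0, "rz": 0, "jaw": 1}, {"tx": 0.178, "ty": -0.2, "tz": 0.017, "rx": 0, "ry": 0, "rz": 0, "jaw": 1}], "squeeze": 20}}

```text
t: 1.65
tcp_pos: [0.4699, 0.0004, 0.2015]
ee_rot: [[0.911, 0.413, 0.0], [0.413, -0.911, -0.0], [0.0, 0.0, -1.0]]
ft_force: [0.3, -0.8, 0.2]
grip_width: 0.0004
finger_force: 0.0
```

>>> {"method": "step_arm", "body": {"rows": [{"tx": 0, "ty": 0, "tz": 0, "rx": 0, "ry": 0, "rz": 0.187, "jaw": 1}, {"tx": 0, "ty": 0, "tz": 0, "rx": 0, "ry": 0, "rz": 0.187, "jaw": 1}, {"tx": 0, "ty": 0, "tz": 0, "rx": 0, "ry": 0, "rz": 0.187, "jaw": 1}, {"tx": 0, "ty": 0, "tz": 0, "rx": 0, "ry": 0, "rz": 0.187, "jaw": 1}, {"tx": 0, "ty": 0, "tz": 0, "rx": 0, "ry": 0, "rz": 0, "jaw": 1}, {"tx": 0, "ty": 0, "tz": 0, "rx": 0, "ry": 0, "rz": 0, "jaw": 1}], "squeeze": 20}}

```text
t: 2.4
tcp_pos: [0.4695, -0.0011, 0.2015]
ee_rot: [[0.987, -0.158, -0.0], [-0.158, -0.987, -0.0], [-0.0, 0.0, -1.0]]
ft_force: [1.3, 0.2, 0.7]
grip_width: -0.0001
finger_force: 0.0
```

```bash
python3 st.py; python3 - <<'E'
from h import *
from plant import telemetry,imaging
s=telemetry.sense();p,d=imaging.read_camera('wrist')
np.savez('pics/w.npz',p=p,d=d,R=s['ee_rot'],t=s['tcp_pos']);cv2.imwrite('pics/w2.png',p[...,::-1])
E
```

```text
2.4 [ 0.4695 -0.0011  0.2015] [[0.987, -0.158, -0.0], [-0.158, -0.987, -0.0], [-0.0, 0.0, -1.0]] [1.27 0.19 0.73] [ 0.01 -0.04  0.02] -0.0001 [ 0.12  0.2  -0.28  2.06  0.07  0.89 -1.93]
```

View pics/w2.png

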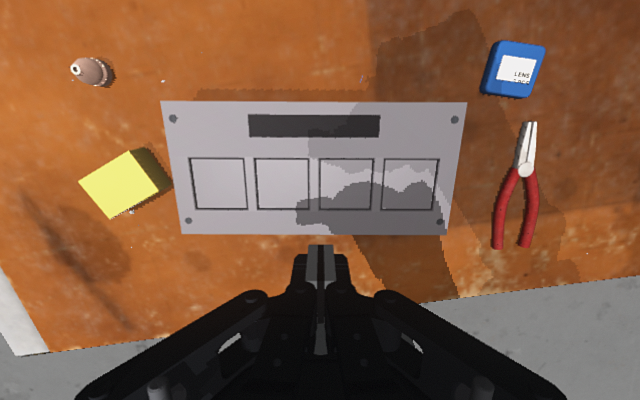

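The wrist view shows the tester square to the tool. The cover centres are near (218,184), (282,184), (346,184) and (409,184), and the closed fingertips are at (320,250).

```bash
python3 - <<'E'
from h import *
from plant import imaging
c=imaging.camera_params('wrist');f=np.load('pics/w.npz')
T=np.eye(4);T[:3,:3]=f['R'];T[:3,3]=f['t'];T=T@np.array(c['mount'])
g=cv2.cvtColor(f['p'],cv2.COLOR_RGB2GRAY)
b=cv2.adaptiveThreshold(g,255,0,cv2.THRESH_BINARY_INV,15,25)
b[:, :165]=0;b[:,465:]=0;b[:145]=0;b[222:]=0
for k in cv2.findContours(b,0,2)[0]:
    x,y,w,h=cv2.boundingRect(k)
    if 40<w<80 and 40<h<80:
        M=cv2.moments(cv2.convexHull(k)); q=[M['m10']/M['m00'],M['m01']/M['m00']]
        P=world(c,T,[q],z=.0585)[0]; print(np.round(q,1),P.round(4),'tool d',((P-f['t'])@f['R']).round(4))
E
```

```text
[408.7 183.7] [ 0.4646 -0.0882  0.0585] tool d [0.0089 0.0867 0.143 ]
[345.3 183.1] [ 0.475  -0.0269  0.0585] tool d [0.0094 0.0245 0.143 ]
[282.1 183.6] [0.4843 0.0345 0.0585] tool d [ 0.009  -0.0375  0.143 ]
[218.6 183.1] [0.4946 0.0958 0.0585] tool d [ 0.0095 -0.0997  0.1429]
```

>>> {"method": "step_arm", "body": {"rows": [{"tx": 0.038, "ty": 0.123, "tz": 0, "rx": 0, "ry": 0, "rz": 0, "jaw": 1}, {"tx": 0, "ty": 0, "tz": 0.2, "rx": 0, "ry": 0, "rz": 0, "jaw": 1}, {"tx": 0, "ty": 0, "tz": 0.2, "rx": 0, "ry": 0, "rz": 0, "jaw": 1}, {"tx": 0, "ty": 0, "tz": 0.15, "rx": 0, "ry": 0, "rz": 0, "jaw": 1}, {"tx": 0, "ty": 0, "tz": 0.08, "rx": 0, "ry": 0, "rz": 0, "jaw": 1}, {"tx": 0, "ty": 0, "tz": 0, "rx": 0, "ry": 0, "rz": 0, "jaw": 1}, {"tx": 0, "ty": 0, "tz": 0, "rx": 0, "ry": 0, "rz": 0, "jaw": 1}], "squeeze": 20}}

```text
t: 3.32
tcp_pos: [0.4741, -0.0266, 0.0765]
ee_rot: [[0.987, -0.161, 0.002], [-0.161, -0.987, 0.0], [0.002, -0.0, -1.0]]
ft_force: [-0.2, 0.4, 0.9]
grip_width: -0.0003
finger_force: 0.0
```

```bash
python3 st.py; python3 - <<'E'
from h import *
from plant import telemetry,imaging
p,d=imaging.read_camera('wrist')
cv2.imwrite('pics/w3.png',p[...,::-1])
E
```

```text
3.325 [ 0.4741 -0.0266  0.0765] [[0.987, -0.161, 0.002], [-0.161, -0.987, 0.0], [0.002, -0.0, -1.0]] [-0.16  0.45  0.93] [-0.01 -0.04  0.03] -0.0003 [ 0.12  0.41 -0.23  2.15  0.16  0.6  -1.96]
```

View pics/w3.png

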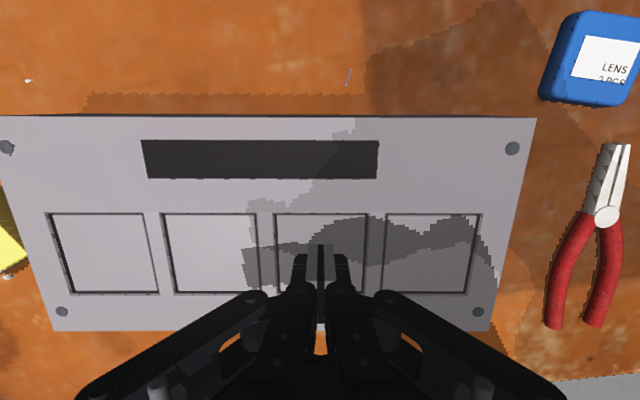

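The closed fingertips at (320,250) sit inside the third window (columns 275–367, rows 213–294), about 7 mm above the cover.

>>> {"method": "step_arm", "body": {"rows": [{"tx": 0, "ty": 0, "tz": 0.015, "rx": 0, "ry": 0, "rz": 0, "jaw": 1}, {"tx": 0, "ty": 0, "tz": 0.015, "rx": 0, "ry": 0, "rz": 0, "jaw": 1}, {"tx": 0, "ty": 0, "tz": 0, "rx": 0, "ry": 0, "rz": 0, "jaw": 1}], "squeeze": 20}}

```text
t: 3.75
tcp_pos: [0.4733, -0.0267, 0.0695]
ee_rot: [[0.987, -0.161, 0.0], [-0.161, -0.987, -0.0], [0.0, -0.0, -1.0]]
ft_force: [-0.5, 0.5, 0.1]
grip_width: 0.0001
finger_force: 0.1
```

>>> {"method": "step_arm", "body": {"rows": [{"tx": 0, "ty": 0, "tz": 0.004, "rx": 0, "ry": 0, "rz": 0, "jaw": 1}, {"tx": 0, "ty": 0, "tz": 0, "rx": 0, "ry": 0, "rz": 0, "jaw": 1}], "squeeze": 20}}

```text
t: 4.0
tcp_pos: [0.4733, -0.0267, 0.069]
ee_rot: [[0.987, -0.161, 0.0], [-0.161, -0.987, -0.0], [0.0, 0.0, -1.0]]
ft_force: [-1.3, -0.7, 5.1]
grip_width: 0.0
finger_force: 2.6
```

>>> {"method": "step_arm", "body": {"rows": [{"tx": 0, "ty": 0, "tz": 0.003, "rx": 0, "ry": 0, "rz": 0, "jaw": 1}, {"tx": 0, "ty": 0, "tz": 0, "rx": 0, "ry": 0, "rz": 0, "jaw": 1}], "squeeze": 20}}

```text
t: 4.25
tcp_pos: [0.4733, -0.0267, 0.0687]
ee_rot: [[0.987, -0.161, 0.0], [-0.161, -0.987, -0.0], [0.0, 0.0, -1.0]]
ft_force: [-2.1, -0.5, 9.3]
grip_width: -0.0001
finger_force: 4.3
```

It gives only 0.8 mm at 9 N, so this cover is a blank, with contact at TCP z = 0.0695. Next is the neighbour on tool +y.

>>> {"method": "step_arm", "body": {"rows": [{"tx": 0, "ty": 0, "tz": -0.05, "rx": 0, "ry": 0, "rz": 0, "jaw": 1}, {"tx": 0, "ty": 0.155, "tz": 0, "rx": 0, "ry": 0, "rz": 0, "jaw": 1}, {"tx": 0, "ty": 0.155, "tz": 0, "rx": 0, "ry": 0, "rz": 0, "jaw": 1}, {"tx": 0, "ty": 0, "tz": 0, "rx": 0, "ry": 0, "rz": 0, "jaw": 1}, {"tx": 0, "ty": 0, "tz": 0.03, "rx": 0, "ry": 0, "rz": 0, "jaw": 1}, {"tx": 0, "ty": 0, "tz": 0.012, "rx": 0, "ry": 0, "rz": 0, "jaw": 1}, {"tx": 0, "ty": 0, "tz": 0, "rx": 0, "ry": 0, "rz": 0, "jaw": 1}], "squeeze": 20}}

```text
t: 5.12
tcp_pos: [0.4632, -0.0868, 0.0695]
ee_rot: [[0.987, -0.159, -0.0], [-0.159, -0.987, 0.0], [-0.0, -0.0, -1.0]]
ft_force: [-0.2, 1.0, 0.3]
grip_width: 0.0
finger_force: 0.2
```

>>> {"method": "step_arm", "body": {"rows": [{"tx": 0, "ty": 0, "tz": 0.004, "rx": 0, "ry": 0, "rz": 0, "jaw": 1}, {"tx": 0, "ty": 0, "tz": 0, "rx": 0, "ry": 0, "rz": 0, "jaw": 1}], "squeeze": 20}}

```text
t: 5.38
tcp_pos: [0.4633, -0.0871, 0.0691]
ee_rot: [[0.987, -0.16, 0.0], [-0.16, -0.987, 0.001], [-0.0, -0.001, -1.0]]
ft_force: [-2.0, 3.3, 4.2]
grip_width: -0.0001
finger_force: 2.2
```

>>> {"method": "step_arm", "body": {"rows": [{"tx": 0, "ty": 0, "tz": 0.003, "rx": 0, "ry": 0, "rz": 0, "jaw": 1}, {"tx": 0, "ty": 0, "tz": 0, "rx": 0, "ry": 0, "rz": 0, "jaw": 1}], "squeeze": 20}}

```text
t: 5.62
tcp_pos: [0.4633, -0.0871, 0.0687]
ee_rot: [[0.987, -0.16, 0.0], [-0.16, -0.987, 0.001], [0.0, -0.001, -1.0]]
ft_force: [-2.7, 4.6, 8.3]
grip_width: -0.0001
finger_force: 4.1
```

This one is a blank as well. Moving on to the cover at tester y +31.

>>> {"method": "step_arm", "body": {"rows": [{"tx": 0, "ty": 0, "tz": -0.05, "rx": 0, "ry": 0, "rz": 0, "jaw": 1}, {"tx": 0, "ty": -0.155, "tz": 0, "rx": 0, "ry": 0, "rz": 0, "jaw": 1}, {"tx": 0, "ty": -0.155, "tz": 0, "rx": 0, "ry": 0, "rz": 0, "jaw": 1}, {"tx": 0, "ty": -0.155, "tz": 0, "rx": 0, "ry": 0, "rz": 0, "jaw": 1}, {"tx": 0, "ty": -0.155, "tz": 0, "rx": 0, "ry": 0, "rz": 0, "jaw": 1}, {"tx": 0, "ty": 0, "tz": 0, "rx": 0, "ry": 0, "rz": 0, "jaw": 1}, {"tx": 0, "ty": 0, "tz": 0.03, "rx": 0, "ry": 0, "rz": 0, "jaw": 1}, {"tx": 0, "ty": 0, "tz": 0.012, "rx": 0, "ry": 0, "rz": 0, "jaw": 1}, {"tx": 0, "ty": 0, "tz": 0, "rx": 0, "ry": 0, "rz": 0, "jaw": 1}], "squeeze": 20}}

```text
t: 6.75
tcp_pos: [0.4829, 0.0335, 0.0696]
ee_rot: [[0.987, -0.163, -0.001], [-0.163, -0.987, -0.001], [-0.001, 0.001, -1.0]]
ft_force: [0.3, 0.6, -0.1]
grip_width: -0.0003
finger_force: 0.0
```

>>> {"method": "step_arm", "body": {"rows": [{"tx": 0, "ty": 0, "tz": 0.004, "rx": 0, "ry": 0, "rz": 0, "jaw": 1}, {"tx": 0, "ty": 0, "tz": 0, "rx": 0, "ry": 0, "rz": 0, "jaw": 1}], "squeeze": 20}}

```text
t: 7.0
tcp_pos: [0.4832, 0.0342, 0.0692]
ee_rot: [[0.987, -0.162, 0.0], [-0.162, -0.987, -0.0], [0.0, 0.0, -1.0]]
ft_force: [0.2, 0.2, 0.8]
grip_width: 0.0002
finger_force: 0.4
```

>>> {"method": "step_arm", "body": {"rows": [{"tx": 0, "ty": 0, "tz": 0.003, "rx": 0, "ry": 0, "rz": 0, "jaw": 1}, {"tx": 0, "ty": 0, "tz": 0, "rx": 0, "ry": 0, "rz": 0, "jaw": 1}], "squeeze": 20}}

```text
t: 7.25
tcp_pos: [0.4832, 0.0343, 0.0686]
ee_rot: [[0.987, -0.161, 0.0], [-0.161, -0.987, -0.0], [0.0, 0.0, -1.0]]
ft_force: [-0.4, -2.0, 2.2]
grip_width: -0.0003
finger_force: 1.6
```

The force is only about 2 N at 0.9 mm, so this looks like the button. I'll press it to about 4.5–5 mm.

>>> {"method": "step_arm", "body": {"rows": [{"tx": 0, "ty": 0, "tz": 0.005, "rx": 0, "ry": 0, "rz": 0, "jaw": 1}, {"tx": 0, "ty": 0, "tz": 0, "rx": 0, "ry": 0, "rz": 0, "jaw": 1}], "squeeze": 20}}

```text
t: 7.5
tcp_pos: [0.4832, 0.0343, 0.0675]
ee_rot: [[0.987, -0.161, 0.0], [-0.161, -0.987, -0.0], [0.0, 0.0, -1.0]]
ft_force: [-0.4, -1.9, 3.5]
grip_width: -0.0003
finger_force: 1.5
```

>>> {"method": "step_arm", "body": {"rows": [{"tx": 0, "ty": 0, "tz": 0.005, "rx": 0, "ry": 0, "rz": 0, "jaw": 1}, {"tx": 0, "ty": 0, "tz": 0.005, "rx": 0, "ry": 0, "rz": 0, "jaw": 1}, {"tx": 0, "ty": 0, "tz": 0.004, "rx": 0, "ry": 0, "rz": 0, "jaw": 1}, {"tx": 0, "ty": 0, "tz": 0, "rx": 0, "ry": 0, "rz": 0, "jaw": 1}, {"tx": 0, "ty": 0, "tz": 0, "rx": 0, "ry": 0, "rz": 0, "jaw": 1}], "squeeze": 20}}

```text
t: 8.12
tcp_pos: [0.4833, 0.0346, 0.0647]
ee_rot: [[0.987, -0.161, 0.0], [-0.161, -0.987, 0.0], [0.0, -0.0, -1.0]]
ft_force: [0.7, -1.8, 3.4]
grip_width: 0.0003
finger_force: 1.4
```

```bash
python3 st.py
```

```text
8.125 [0.4833 0.0346 0.0647] [[0.987, -0.161, 0.0], [-0.161, -0.987, 0.0], [0.0, -0.0, -1.0]] [ 0.73 -1.76  3.37] [-0.38 -0.02 -0.02] 0.0003 [-0.01  0.44 -0.23  2.13  0.18  0.59 -2.1 ]
```

Pressed 4.8 mm at about 3.4 N. Now I'll lift slowly, go up well clear and check the tray.

>>> {"method": "step_arm", "body": {"rows": [{"tx": 0, "ty": 0, "tz": -0.015, "rx": 0, "ry": 0, "rz": 0, "jaw": 1}, {"tx": 0, "ty": 0, "tz": -0.03, "rx": 0, "ry": 0, "rz": 0, "jaw": 1}, {"tx": 0, "ty": 0, "tz": -0.15, "rx": 0, "ry": 0, "rz": 0, "jaw": 1}, {"tx": 0, "ty": 0, "tz": -0.25, "rx": 0, "ry": 0, "rz": 0, "jaw": 1}, {"tx": 0, "ty": 0, "tz": -0.25, "rx": 0, "ry": 0, "rz": 0, "jaw": 1}, {"tx": 0, "ty": 0, "tz": 0, "rx": 0, "ry": 0, "rz": 0, "jaw": 1}, {"tx": 0, "ty": 0, "tz": 0, "rx": 0, "ry": 0, "rz": 0, "jaw": 1}, {"tx": 0, "ty": 0, "tz": 0, "rx": 0, "ry": 0, "rz": 0, "jaw": 1}], "squeeze": 20}}

```text
t: 9.12
tcp_pos: [0.4821, 0.0345, 0.2024]
ee_rot: [[0.987, -0.161, -0.003], [-0.161, -0.987, -0.0], [-0.003, 0.001, -1.0]]
ft_force: [-1.0, -0.5, -1.2]
grip_width: -0.0
finger_force: 0.0
```

```bash
python3 st.py; python3 - <<'E'
from h import *
from plant import imaging
a=imaging.read_camera('wrist')[0];b=imaging.read_camera('top')[0][150:300,200:460]
b=cv2.resize(b,None,fx=1.5,fy=1.5);o=np.zeros((400+225,640,3),np.uint8);o[:400]=a;o[400:,:390]=b
cv2.imwrite('pics/e1.png',cv2.resize(o,(600,586))[...,::-1])
E
```

```text
9.125 [0.4821 0.0345 0.2024] [[0.987, -0.161, -0.003], [-0.161, -0.987, -0.0], [-0.003, 0.001, -1.0]] [-0.95 -0.49 -1.23] [ 0.03  0.   -0.  ] -0.0 [ 0.05  0.23 -0.28  2.03  0.08  0.9  -2.01]
```

View pics/e1.png

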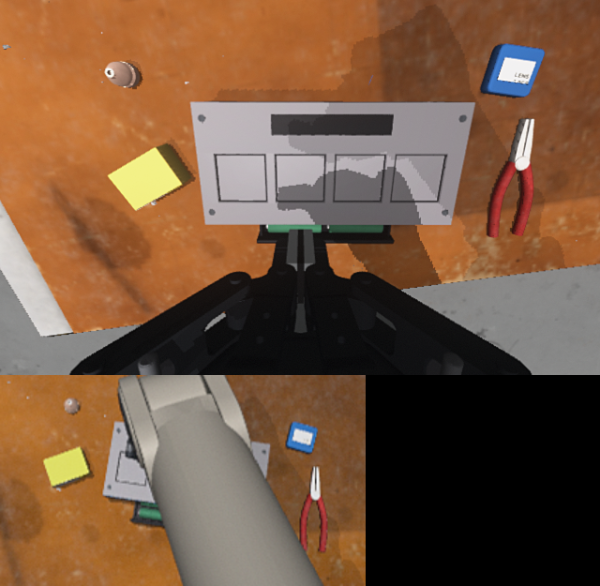

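The tray with its green cells is out at the front (wrist view, columns 258–393, rows 225–243). The covers are all level, nothing around the tester has moved, and the arm is clear. Handing in.

```bash
python3 -c "
from plant import ticket
print(ticket.hand_in())"
```

```text
the job is handed in; nothing more can be done
None
```

The button was the cover at y = +31 mm: I pressed it about 4.8 mm with about 3.5 N, the tray sprang out, the button came back up, and I handed the job in with the arm clear and nothing else moved.

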